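# Check a board holder's pivot for play

### The job

The pivot of the tilting board holder that carries the green circuit board may be worn. Grip its lever and rock it well over to the robot's left (about 25 degrees), pause there a moment, rock it as far over to the right, pause again, then bring the board back level and let go. Leave the other holder, with the blue board, as it is.

Things in the scene. Friction and masses are not known exactly. Their poses are not given: they have to be found in the camera images.
- green_pivot (a point): Point on the axle of the holder with the green board, at its lever's foot, 75 mm above the bench; does not move. x: along the level axle towards the board (away from the robot), y: left, z: up. Steel base 250 x 100 mm screwed down at up to 29 deg yaw; two uprights 34 wide, 90 mm tall, 23 and 197 mm along +x; between them a 150 x 104 mm cradle. The lever stands on the robot's side of both.
- green_grip (a point): Middle of the orange grip on the green board's lever: take it here from above. 85 mm from the axle, right over green_pivot when the board is level; turns with the board. z: along the lever, away from the axle; x: along the axle. Grip 14 mm thick (y), 26 wide (x), 50 long (z, 58 to 108 mm from the axle); below it a steel blade 10 x 12 mm.
- green_cradle (a joint): Lean of the green board and its lever about the axle, rad: 0 = board level, lever upright; positive = lever leaning to green_pivot's +y (the robot's left), negative = right. Stops at -0.65 and 0.65. Light friction (0.12 N m, about 1.5 N at the grip): it stays where it is left. Starts between -0.2 and 0.2.
- blue_grip (a point): Middle of the orange grip on the lever of the second, identical holder, which carries a blue board and stands beside the green one, on either side. Not to be moved.

How it is judged (in metres and radians):
On the way, in this order (a step that is already met when the one before it is completed fails the run):
1. the green board's lever, touched by the fingers, is held leaning at least 15 degrees to the robot's left (value of joint green_cradle above 0.26 rad and contact force between the fingers and green_cradle above 0.3 N), for 0.2 s.
2. then it is held leaning at least 15 degrees to the right (value of joint green_cradle below -0.26 rad and contact force between the fingers and green_cradle above 0.3 N), for 0.2 s.
At the end, for the whole second after the job is handed in: the green board is level again to within 10 degrees and at rest, its lever let go, and the blue board's lever is within 15 mm of where it was (value of joint green_cradle between -0.175 and 0.175 rad and velocity of joint green_cradle between -0.05 and 0.05 rad/s and distance of blue_grip from where it was at the start of the episode below 0.015 m); the robot touches nothing.
It fails at once if the blue board's lever is moved by more than 15 mm (distance of blue_grip from where it was at the start of the episode above 0.015 m).
It also fails if it takes over 37 s, if anything falls off the work surface, if the arm or the gripper's body presses on something with over 40 N, if the wrist force passes 120 N, or if a joint passes its speed limit or range.

### The arm

A 6-joint arm with a two-finger parallel gripper is mounted at the origin on the work surface. World frame = base frame: x ahead of the robot, y to its left, z up, the work surface at z = 0. Lengths are in mm, angles in degrees, forces in N, time in s.
With the tool pointing down it reaches from about 350 to 850 mm from the base axis. Payload 8.1 kg.
Tool frame: the origin (TCP) lies midway between the tips of the shut fingers; the grasp point (between the pads) lies 19 mm behind it; z points along the fingers, y is the line along which they close (so a half turn about z gives the same grasp; the last joint's range is limited). The gripper opens to 85 mm and grips with 20 to 120 N. Pads are 22 mm wide; open, the fingers measure 114 mm over their backs; the gripper's body (76 mm by 85 mm) begins 54 mm behind the grasp point. The pads swing forward as they close: fully open they stand 13 mm farther back than shut.
Start: joints at [-81.096, 7.471, 85.268, -0, 87.261, -4.893], TCP at [143.108, -582.688, 231.292] pointing down, gripper open.
Joint ranges: [-169.43, 169.43], [-51.17, 129.36], [1.28, 143.12], [-76.62, 256.62], [0, 156.53], [-152.29, 152.29]. Speed limits (degrees/s): [136.94, 136.94, 159.86, 180, 180, 180].

### API

Orientations are given as [roll, pitch, yaw] about the fixed x, y, z axes, in that order (R = Rz(yaw) Ry(pitch) Rx(roll)).
In Python, from bench import sense, snapshot, camera_params, hand_in, masks_of, pinpoint gives the robot as it stands.
- The arm moves only by the tool step_arm, never from a script. Its argument "targets" is a list of rows, each an object with "angular": the turn, a rotation vector about the tool's x, y, z scaled (see below), a list of three; "dp": the shift along the tool's x, y, z scaled (see below), a list of three; "fingers": the closure, from 0 (fully open) to 1 (shut). A call has exactly 8 rows; each row is the pose to reach, as a shift and turn from the pose commanded when the call began, along the tool's axes at that moment, turning the shorter way round; what a row does not reach only later rows make up. The controller multiplies each number of a shift by 0.2 m and each number of a turn by 180 degrees. A row lasts 1/8 s, in which the tool goes at most 62.5 mm and 10.7 degrees, less where a joint would pass 70% of its speed; a pose out of reach is approached as far as the arm can. A call with a number of a shift or a turn outside -1 to 1 is refused whole. A call with a gripper value outside its range is refused whole. The fingers move at their own pace and stop on an object; "newtons" is the grip in N (left out, the last holds). Time passes only in rows, so rows that repeat a pose let the fingers close, or fill a call up. It gives the time, the measured TCP pose, the force, the opening and the grip force at its end, in the units of the state.
- sense(): the state, without advancing time (a new reading comes with each control period).
- snapshot(name): name is "scene" or "top" or "wrist"; returns the picture (384x512x3 uint8, blue, green, red); there is no depth.
- camera_params(name): a dict with "vfov" (degrees; the focal length in pixels is half the picture's height over the tangent of half this angle, whatever the lens; pixels are square), "cx", "cy" (the principal point, pixels), "R" (3x3) and "t" (3): a world point X has camera coordinates R X + t. Camera axes: x right, y down, z forward; pixel columns grow to the right and rows downward; lengths in mm; the calibration is good to about 2 mm. A picture is of the moment at which its call begins: read the wrist's pose just before it. camera_params takes no time and is no camera call; for the wrist camera it gives the pose at the moment of the call.
- hand_in(): hands the job in; it is judged then, once.
Trained networks look in the newest picture that a camera, given by its name, has taken for a name from the list of things; names that differ only in an ending like _2 or _b are one class to them, and where a whole thing is asked for, a point or a joint stands for the part that bears it (a point fixed in the world has none). Each returns a list of dicts, best first, with "conf" (0 to 1); they miss things now and then, are a little off and sometimes report something else, mostly with a low value. They report only what shows in the picture. A call takes as long as a camera call.
- masks_of(camera, label): "pixels" (384x512 bool, what is visible of it) and "at" ([column, row] in pixels, amid what is visible of it).
- pinpoint(camera, label): "at" ([column, row] in pixels: a listed point, or the origin of a listed thing).
The state is a dict: "time": time; "joint_pos": joint angles; "qd": joint speeds; "joint_efforts": joint torques, N m; "tool_pos": TCP position; "tcp_rot": TCP orientation; "ft_force": force on the tool from outside, world axes, zero at the start; "wrist_torque": the same for the moment, N m; "finger_gap": finger opening in mm; "grip_force": force on a finger pad.
Only numpy, scipy, OpenCV 4.12 (cv2) and the standard library are available. Lean on these libraries where they do the work, as an engineer would, in place of code of your own. Each camera call takes 0.05 s, during which the arm holds its last target. There are 200 camera calls.

## Working session

There is one attempt and no reset: what is moved stays moved. The work goes in short steps, Python scripts to look and compute and a tool call to move; the robot and the scene stay as the last step left them, time stands still between calls to the robot, and variables do not carry over. Pictures are saved under pics/ and viewed, at most 10 in all, crops included, and the job is handed in when it is done.

Besides the shell and the picture viewer there is one more tool, called as name(argument=value, ...), one argument or row to a line, values as JSON. step_arm: Moves the arm, as the interface text tells. Its arguments: {"type":"object","properties":{"targets":{"type":"array","items":{"type":"object","properties":{"angular":{"type":"array","items":{"type":"number","minimum":-1,"maximum":1}},"dp":{"type":"array","items":{"type":"number","minimum":-1,"maximum":1}},"fingers":{"type":"number"}}}},"newtons":{"type":"number"}},"required":["targets"]}

```bash
mkdir -p pics; cat > h.py <<'E'
import numpy as np, cv2
from bench import *
def cam(n):
    p=camera_params(n); f=192/np.tan(np.radians(p['vfov'])/2)
    return f,p['cx'],p['cy'],np.array(p['R']),np.array(p['t'])
def ray(c,px):
    f,cx,cy,R,t=c; d=R.T@np.array([(px[0]-cx)/f,(px[1]-cy)/f,1]); return -R.T@t,d/np.linalg.norm(d)
def tri(obs):
    A=np.zeros((3,3));b=np.zeros(3)
    for c,px in obs:
        o,d=ray(c,px);P=np.eye(3)-np.outer(d,d);A+=P;b+=P@o
    X=np.linalg.solve(A,b); return X
def proj(c,X):
    f,cx,cy,R,t=c;q=R@X+t;return q[:2]/q[2]*f+[cx,cy]
E
python3 - <<'E'
from h import *
s=sense();print(s['time'],s['tool_pos'],s['tcp_rot'],s['finger_gap'])
ims=[]
for n in ['scene','top','wrist']:
    im=snapshot(n);cv2.imwrite(f'pics/{n}0.png',im);ims.append(im)
    for l in ['green_grip','green_pivot','blue_grip']:
        print(n,l,[(np.round(d['at'],1).tolist(),round(d['conf'],2)) for d in pinpoint(n,l)])
np.set_printoptions(precision=1,suppress=True)
for n in ['scene','top']: print(n,ray(cam(n),(256,192)))
cv2.imwrite('pics/a.png',cv2.resize(np.vstack([np.hstack(ims[:2]),np.hstack([ims[2],ims[2]*0])]),(800,600)))
E
```

```text
0.0 [ 143.02433652 -582.10533789  230.19596922] [-1.79888054e+02 -9.59072533e-03  1.37971243e+01] 85.55454404549367
scene green_grip []
scene green_pivot [([352.8, 295.7], 0.61)]
scene blue_grip [([243.1, 154.5], 0.89)]
top green_grip [([161.6, 196.7], 0.68)]
top green_pivot [([163.5, 195.2], 0.81)]
top blue_grip [([329.6, 214.6], 0.89)]
wrist green_grip []
wrist green_pivot []
wrist blue_grip []
scene (array([977. , 481.8, 597.5]), array([-0.5, -0.7, -0.6]))
top (array([ 537.4,  -15.9, 1172.3]), array([ 0., -0., -1.]))
```

View pics/a.png

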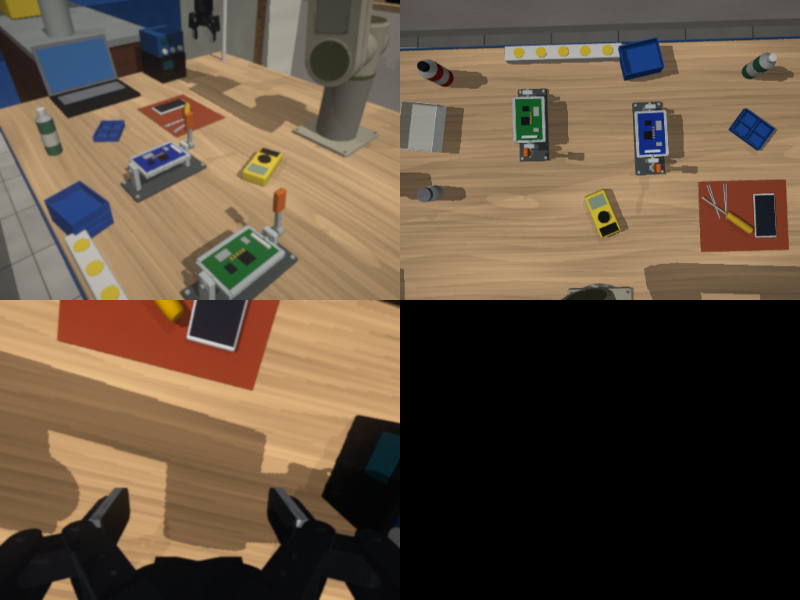

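The picture shows the green holder at top px (166,160), lever near (162,197), and its orange grip at scene px (358,254). The blue holder is to the right at top px (320,170).

```bash
python3 - <<'E'
from h import *
np.set_printoptions(precision=3,suppress=True)
S,T=cam('scene'),cam('top')
s=cv2.imread('pics/scene0.png');t=cv2.imread('pics/top0.png')
def blobs(im,lo,hi,amin):
    m=cv2.inRange(cv2.cvtColor(im,cv2.COLOR_BGR2HSV),lo,hi);n,l,st,c=cv2.connectedComponentsWithStats(m)
    return [(c[i],st[i],l==i) for i in range(1,n) if st[i][4]>amin]
for nm,im in(('s',s),('t',t)):
    for c,st,_ in blobs(im,(5,180,100),(16,255,255),15): print(nm,'orange',c,st)
g=max(blobs(t,(45,100,40),(80,255,255),200),key=lambda b:b[1][4])
pts=np.argwhere(g[2])[:,::-1].astype(np.float32)
def ground(c,px,z):
    o,d=ray(c,px);return o+d*(z-o[2])/d[2]
box=cv2.boxPoints(cv2.minAreaRect(pts));W=np.array([ground(T,b,80) for b in box]);print(box,W)
for i in range(2):
    e=W[i+1]-W[i];print(np.linalg.norm(e),np.degrees(np.arctan2(e[1],e[0])))
print('center',W.mean(0))
P=tri([(S,(352.8,295.7)),(T,(163.5,195.2))]);print('pivot',P,proj(S,P),proj(T,P),'top@75',ground(T,(163.5,195.2),75),'scene@75',ground(S,(352.8,295.7),75))
for m in masks_of('top','green_cradle')[:2]: print(m['conf'],m['at'],m['pixels'].sum())
E
python3 - <<'E'
import cv2,numpy as np
t=cv2.imread('pics/top0.png')[100:220,120:200];s=cv2.imread('pics/scene0.png')[220:320,310:400]
cv2.imwrite('pics/b.png',np.hstack([cv2.resize(t,(400,600)),cv2.resize(s,(400,444)) if 0 else cv2.copyMakeBorder(cv2.resize(s,(400,444)),0,156,0,0,0)]))
E
```

```text
s orange [242.117 152.761] [236 141  12  24 213]
s orange [358.176 255.515] [352 242  13  30 295]
t orange [160.397 194.776] [158 190   6  11  58]
t orange [329.202 214.73 ] [325 210   9  11  89]
t orange [448.368 277.868] [ 385  230  113   92 4577]
t orange [407.123 246.864] [398 233  18  36 236]
t orange [387.182 264.939] [384 261   9  10  33]
[[148. 126.]
 [181. 126.]
 [181. 178.]
 [148. 178.]] [[751.469 252.373  80.   ]
 [748.919 168.29   80.   ]
 [616.486 171.314  80.   ]
 [618.927 255.048  80.   ]]
84.12147426800213 -91.73763796564478
132.4671486122106 178.69204784974977
center [683.95  211.756  80.   ]
pivot [576.494 214.062  79.812] [354.919 295.748] [164.511 194.266] top@75 [574.367 217.701  75.   ] scene@75 [575.453 209.274  75.   ]
0.72 [163.5, 157.2] 2633
```

View pics/b.png

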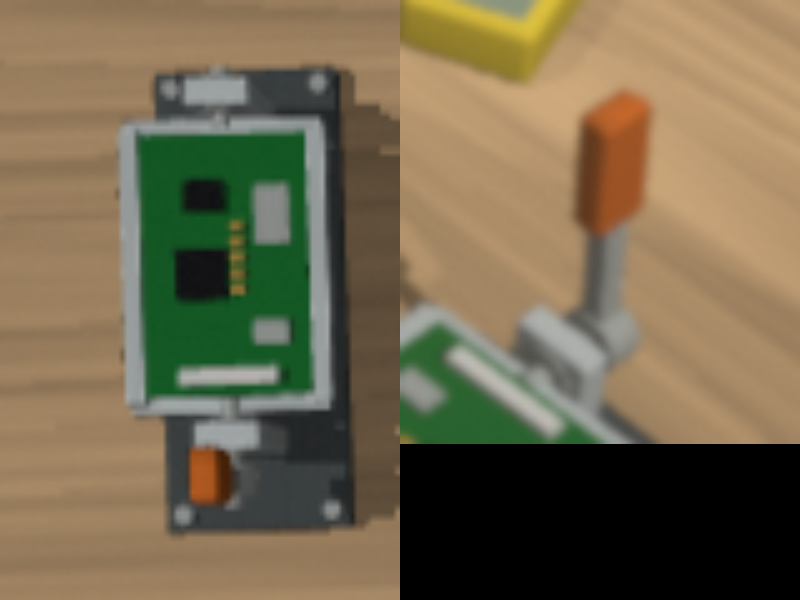

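```bash
python3 - <<'E'
from h import *
np.set_printoptions(precision=3,suppress=True)
S,T=cam('scene'),cam('top')
def ground(c,px,z):
    o,d=ray(c,px);return o+d*(z-o[2])/d[2]
a=ground(T,(120+217/5,100+90/5),90);b=ground(T,(120+228/5,100+437/5),90)
print(a,b,np.linalg.norm(a-b)); u=(a-b)/np.linalg.norm(a-b);print('yaw',np.degrees(np.arctan2(u[1],u[0])),'pivot',b-23*u)
# base left/right edges at z~0..8
for p,q in(((155,75),(168,530)),((338,70),(353,523))):
    A,B=[ground(T,(120+x/5,100+y/5),8) for x,y in(p,q)];e=A-B;print(A,B,np.degrees(np.arctan2(e[1],e[0])))
G=tri([(S,(358.2,255.5)),(T,(160.6,194.8))]);print('grip',G,proj(S,G),proj(T,G))
Bl=tri([(S,(242.3,152.8)),(T,(329.2,214.7))]);print('blue',Bl)
from scipy.optimize import least_squares
def f(v):
    P=np.array([v[0],v[1],75]);g=P+85*np.array([0,np.sin(v[2]),np.cos(v[2])])  # ~yaw 0
    return np.r_[proj(S,P)-(354,295.7),proj(T,P)-(164.4,195),proj(S,g)-(358.2,255.5),proj(T,g)-(160.6,195)]
r=least_squares(f,[575,212,.1]);print(r.x,r.fun)
E
```

```text
[768.624 210.587  90.   ] [593.277 208.812  90.   ] 175.35596560971686
yaw 0.5798679654907681 pivot [570.278 208.579  90.   ]
[795.367 261.291   8.   ] [548.282 259.313   8.   ] 0.45870714983924493
[795.055 161.759   8.   ] [549.204 159.409   8.   ] 0.547565463699935
grip [572.825 205.591 162.244] [358.465 255.502] [160.73  194.684]
blue [ 514.478 -185.558  163.318]
[573.071 211.833  -0.078] [ 0.919  0.226  1.415  0.644 -0.218  1.12   0.522 -0.395]
```

step_arm(
  targets=[
    {"dp":[0.1,-0.1,-0.03],"angular":[0,0,0],"fingers":0},
    {"dp":[0.2,-0.2,-0.05],"angular":[0,0,0],"fingers":0},
    {"dp":[0.3,-0.32,-0.1],"angular":[0,0,0],"fingers":0},
    {"dp":[0.4,-0.44,-0.15],"angular":[0,0,0],"fingers":0},
    {"dp":[0.5,-0.56,-0.15],"angular":[0,0,0],"fingers":0},
    {"dp":[0.6,-0.67,-0.15],"angular":[0,0,0],"fingers":0},
    {"dp":[0.7,-0.77,-0.15],"angular":[0,0,0],"fingers":0},
    {"dp":[0.8,-0.88,-0.15],"angular":[0,0,0],"fingers":0},
  ],
)

```text
time: 1.65
tool_pos: [256.9, -372.9, 261.5]
tcp_rot: [180.0, -0.0, 13.8]
ft_force: [0.2, 0.5, 0.0]
finger_gap: 85.6
grip_force: 0.0
```

step_arm(
  targets=[
    {"dp":[0.1,-0.11,0],"angular":[0,0,0],"fingers":0},
    {"dp":[0.2,-0.22,0],"angular":[0,0,0],"fingers":0},
    {"dp":[0.3,-0.33,0],"angular":[0,0,0],"fingers":0},
    {"dp":[0.4,-0.44,0],"angular":[0,0,0],"fingers":0},
    {"dp":[0.5,-0.55,0],"angular":[0,0,0],"fingers":0},
    {"dp":[0.6,-0.66,0],"angular":[0,0,0],"fingers":0},
    {"dp":[0.7,-0.77,0],"angular":[0,0,0],"fingers":0},
    {"dp":[0.8,-0.88,0],"angular":[0,0,0],"fingers":0},
  ],
)

```text
time: 2.65
tool_pos: [370.4, -163.7, 261.5]
tcp_rot: [180.0, -0.0, 13.8]
ft_force: [0.4, 0.3, -0.0]
finger_gap: 85.5
grip_force: 0.0
```

step_arm(
  targets=[
    {"dp":[0.1,-0.11,0],"angular":[0,0,0],"fingers":0},
    {"dp":[0.2,-0.22,0],"angular":[0,0,0],"fingers":0},
    {"dp":[0.3,-0.33,0],"angular":[0,0,0],"fingers":0},
    {"dp":[0.4,-0.44,0],"angular":[0,0,0],"fingers":0},
    {"dp":[0.5,-0.55,0],"angular":[0,0,0.02],"fingers":0},
    {"dp":[0.6,-0.66,0],"angular":[0,0,0.04],"fingers":0},
    {"dp":[0.7,-0.77,0],"angular":[0,0,0.06],"fingers":0},
    {"dp":[0.8,-0.88,0],"angular":[0,0,0.074],"fingers":0},
  ],
)

```text
time: 3.65
tool_pos: [483.8, 45.5, 261.5]
tcp_rot: [180.0, -0.0, 0.4]
ft_force: [0.6, -0.4, 0.0]
finger_gap: 85.2
grip_force: 0.0
```

step_arm(
  targets=[
    {"dp":[0.06,-0.11,0],"angular":[0,0,0],"fingers":0},
    {"dp":[0.13,-0.22,0],"angular":[0,0,0],"fingers":0},
    {"dp":[0.19,-0.33,0],"angular":[0,0,0],"fingers":0},
    {"dp":[0.25,-0.44,0],"angular":[0,0,0],"fingers":0},
    {"dp":[0.31,-0.55,0],"angular":[0,0,0],"fingers":0},
    {"dp":[0.38,-0.66,0],"angular":[0,0,0],"fingers":0},
    {"dp":[0.44,-0.8,0],"angular":[0,0,0],"fingers":0},
    {"dp":[0.44,-0.8,0],"angular":[0,0,0],"fingers":0},
  ],
)

```text
time: 4.65
tool_pos: [570.1, 206.8, 260.9]
tcp_rot: [-180.0, 0.0, 0.6]
ft_force: [-0.0, -0.6, 0.2]
finger_gap: 85.8
grip_force: 0.0
```

```bash
python3 - <<'E'
from h import *
np.set_printoptions(precision=2,suppress=True)
s=sense();print(s['time'],s['tool_pos'],s['tcp_rot'])
W=cam('wrist');im=snapshot('wrist');S,T=cam('scene'),cam('top')
for l in ['green_grip','green_pivot']: print(l,[(np.round(d['at'],1).tolist(),round(d['conf'],2)) for d in pinpoint('wrist',l)])
for m in masks_of('wrist','green_grip')[:2]: print(m['conf'],m['at'])
m=cv2.inRange(cv2.cvtColor(im,cv2.COLOR_BGR2HSV),(5,180,80),(16,255,255));n,l,st,c=cv2.connectedComponentsWithStats(m)
for i in range(1,n):
    if st[i][4]>60: print(c[i],st[i])
print(ray(W,(256,192)),'pred',proj(W,np.array([572.8,205.6,160.])),proj(W,np.array([572,210,75.])))
cv2.imwrite('pics/w1.png',im)
E
```

```text
4.65 [570.13 206.8  260.86] [-179.99    0.03    0.59]
green_grip [([254.3, 187.3], 0.9)]
green_pivot [([247.1, 172.0], 0.84)]
0.91 [248.4, 70.7]
[256.1  193.01] [247 170  20  42 628]
(array([641.04, 207.28, 401.76]), array([-0.28, -0.01, -0.96])) pred [255.2  190.28] [250.98 170.26]
```

View pics/w1.png

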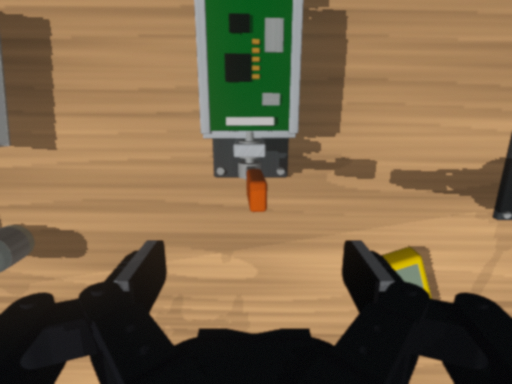

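The wrist picture shows the grip at px (256,192) and the pivot near (247,172), about where I expected them. Descending and closing.

step_arm(
  newtons=30,
  targets=[
    {"dp":[0.01,0,0.1],"angular":[0.01,0,0],"fingers":0},
    {"dp":[0.014,0,0.2],"angular":[0.022,0,0],"fingers":0},
    {"dp":[0.014,0,0.3],"angular":[0.022,0,0],"fingers":0},
    {"dp":[0.014,0,0.4],"angular":[0.022,0,0],"fingers":0},
    {"dp":[0.014,0,0.48],"angular":[0.022,0,0],"fingers":0},
    {"dp":[0.014,0,0.55],"angular":[0.022,0,0],"fingers":0},
    {"dp":[0.014,0,0.6],"angular":[0.022,0,0],"fingers":0},
    {"dp":[0.014,0,0.6],"angular":[0.022,0,0],"fingers":0},
  ],
)

```text
time: 5.85
tool_pos: [572.3, 205.3, 140.3]
tcp_rot: [-176.1, 0.1, 0.5]
ft_force: [0.2, 0.2, 0.4]
finger_gap: 85.2
grip_force: 0.0
```

step_arm(
  newtons=30,
  targets=[
    {"dp":[0,0,0],"angular":[0,0,0],"fingers":0.5},
    {"dp":[0,0,0],"angular":[0,0,0],"fingers":0.7},
    {"dp":[0,0,0],"angular":[0,0,0],"fingers":1},
    {"dp":[0,0,0],"angular":[0,0,0],"fingers":1},
    {"dp":[0,0,0],"angular":[0,0,0],"fingers":1},
    {"dp":[0,0,0],"angular":[0,0,0],"fingers":1},
    {"dp":[0,0,0],"angular":[0,0,0],"fingers":1},
    {"dp":[0,0,0],"angular":[0,0,0],"fingers":1},
  ],
)

```text
time: 6.85
tool_pos: [573.0, 206.1, 141.7]
tcp_rot: [-176.0, -0.0, 0.5]
ft_force: [-0.1, 5.5, 2.4]
finger_gap: 13.9
grip_force: 29.2
```

```bash
python3 - <<'E'
from h import *
ims=[snapshot(n) for n in('scene','wrist')]
cv2.imwrite('pics/c.png',np.hstack([cv2.resize(ims[0][200:350,270:420],(400,400)),cv2.resize(ims[1],(400,300)) if 0 else cv2.copyMakeBorder(cv2.resize(ims[1],(400,300)),0,100,0,0,0)]))
s=sense();print(s)
E
```

```text
{'time': 6.95, 'joint_pos': array([ 12.59324276,  10.91020496,  91.04263634,   4.03338777,
        77.19331916, 101.22882619]), 'qd': array([ 0.01057969,  0.0108423 ,  0.04271903, -0.08742338,  0.03391736,
        0.00212112]), 'joint_efforts': array([ -3.25496033, -56.67955041, -46.549927  ,  -1.73748069,
         0.24903576,   0.08981046]), 'tool_pos': array([572.96997469, 206.10280913, 141.75380823]), 'tcp_rot': array([-1.75969202e+02, -3.95296741e-02,  4.97941390e-01]), 'ft_force': array([-0.85180924,  5.1713336 ,  2.14921876]), 'wrist_torque': array([1.2371422 , 0.07162484, 0.03907352]), 'grip_force': 29.245162904262543, 'finger_gap': 13.594989544631584}
```

View pics/c.png

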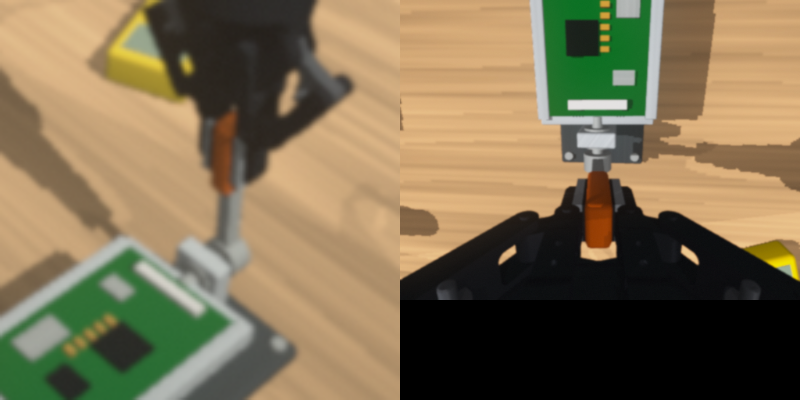

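The pictures show the grip held between both pads with a 14 mm gap. Rocking left by 29° from the present lean of about −4°.

step_arm(
  targets=[
    {"dp":[0,-0.0173,0.0005],"angular":[-0.0167,0,0],"fingers":1},
    {"dp":[0,-0.0402,0.0025],"angular":[-0.0389,0,0],"fingers":1},
    {"dp":[0,-0.063,0.006],"angular":[-0.0611,0,0],"fingers":1},
    {"dp":[0,-0.0854,0.0112],"angular":[-0.0833,0,0],"fingers":1},
    {"dp":[0,-0.1074,0.018],"angular":[-0.1056,0,0],"fingers":1},
    {"dp":[0,-0.129,0.0262],"angular":[-0.1278,0,0],"fingers":1},
    {"dp":[0,-0.1498,0.036],"angular":[-0.15,0,0],"fingers":1},
    {"dp":[0,-0.16,0.0414],"angular":[-0.1611,0,0],"fingers":1},
  ],
)

```text
time: 7.95
tool_pos: [572.6, 239.4, 135.9]
tcp_rot: [154.9, -0.1, 0.6]
ft_force: [-3.4, 5.1, 5.4]
finger_gap: 13.4
grip_force: 29.8
```

step_arm(
  targets=[
    {"dp":[0,0,0],"angular":[0,0,0],"fingers":1},
    {"dp":[0,0,0],"angular":[0,0,0],"fingers":1},
    {"dp":[0,0,0],"angular":[0,0,0],"fingers":1},
    {"dp":[0,0,0],"angular":[0,0,0],"fingers":1},
    {"dp":[0,0,0],"angular":[0,0,0],"fingers":1},
    {"dp":[0,0,0],"angular":[0,0,0],"fingers":1},
    {"dp":[0,0,0],"angular":[0,0,0],"fingers":1},
    {"dp":[0,0,0],"angular":[0,0,0],"fingers":1},
  ],
)

```text
time: 8.95
tool_pos: [572.6, 239.3, 135.9]
tcp_rot: [155.1, -0.1, 0.5]
ft_force: [-2.8, 7.9, 4.3]
finger_gap: 13.9
grip_force: 29.9
```

```bash
python3 - <<'E'
from h import *
ims=[snapshot(n) for n in('scene','wrist')]
cv2.imwrite('pics/d.png',np.hstack([cv2.resize(ims[0][200:350,270:420],(400,400)),cv2.copyMakeBorder(cv2.resize(ims[1],(400,300)),0,100,0,0,0)]))
s=sense();print(s['tool_pos'],s['tcp_rot'],s['ft_force'],s['wrist_torque'],s['joint_pos'])
E
```

```text
[572.63696405 239.30546505 135.97224852] [ 1.55086722e+02 -6.01228066e-02  5.37313907e-01] [-3.04204484  8.14570763  4.52111166] [ 1.3670659   0.38986073 -0.13841373] [ 30.30631274  26.51041698  76.1687253  -21.47724434  90.2393691
 122.15155886]
```

View pics/d.png

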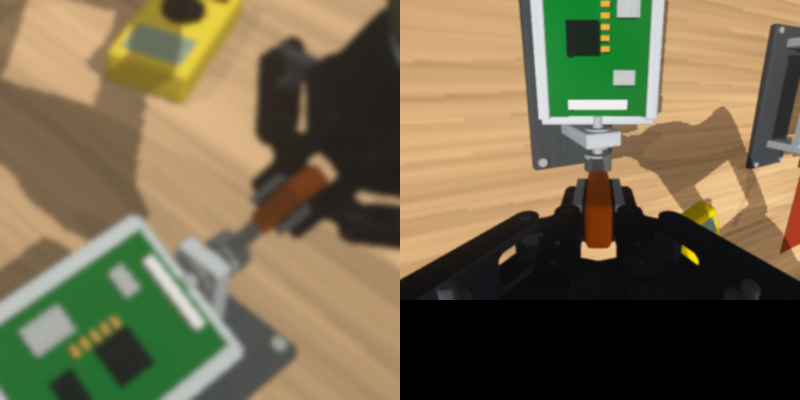

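The lever is leaning about 25° left, still gripped, and the forces are small. Now to the right.

step_arm(
  targets=[
    {"dp":[0,0.0173,0.0005],"angular":[0.0167,0,0],"fingers":1},
    {"dp":[0,0.0345,0.0018],"angular":[0.0333,0,0],"fingers":1},
    {"dp":[0,0.0516,0.0041],"angular":[0.05,0,0],"fingers":1},
    {"dp":[0,0.0686,0.0072],"angular":[0.0667,0,0],"fingers":1},
    {"dp":[0,0.0854,0.0112],"angular":[0.0833,0,0],"fingers":1},
    {"dp":[0,0.102,0.0162],"angular":[0.1,0,0],"fingers":1},
    {"dp":[0,0.1236,0.024],"angular":[0.1222,0,0],"fingers":1},
    {"dp":[0,0.1395,0.0309],"angular":[0.1389,0,0],"fingers":1},
  ],
)

```text
time: 10.05
tool_pos: [572.9, 210.8, 142.0]
tcp_rot: [-179.8, -0.1, 0.5]
ft_force: [0.8, 5.8, -1.5]
finger_gap: 13.4
grip_force: 29.7
```

step_arm(
  targets=[
    {"dp":[0,0.0173,0.0005],"angular":[0.0167,0,0],"fingers":1},
    {"dp":[0,0.0345,0.0018],"angular":[0.0333,0,0],"fingers":1},
    {"dp":[0,0.0516,0.0041],"angular":[0.05,0,0],"fingers":1},
    {"dp":[0,0.0686,0.0072],"angular":[0.0667,0,0],"fingers":1},
    {"dp":[0,0.0854,0.0112],"angular":[0.0833,0,0],"fingers":1},
    {"dp":[0,0.102,0.0162],"angular":[0.1,0,0],"fingers":1},
    {"dp":[0,0.1236,0.024],"angular":[0.1222,0,0],"fingers":1},
    {"dp":[0,0.1395,0.0309],"angular":[0.1389,0,0],"fingers":1},
  ],
)

```text
time: 11.05
tool_pos: [573.3, 182.6, 135.4]
tcp_rot: [-154.8, -0.0, 0.5]
ft_force: [4.6, 9.4, -4.7]
finger_gap: 13.7
grip_force: 29.7
```

step_arm(
  targets=[
    {"dp":[0,0,0],"angular":[0,0,0],"fingers":1},
    {"dp":[0,0,0],"angular":[0,0,0],"fingers":1},
    {"dp":[0,0,0],"angular":[0,0,0],"fingers":1},
    {"dp":[0,0,0],"angular":[0,0,0],"fingers":1},
    {"dp":[0,0,0],"angular":[0,0,0],"fingers":1},
    {"dp":[0,0,0],"angular":[0,0,0],"fingers":1},
    {"dp":[0,0,0],"angular":[0,0,0],"fingers":1},
    {"dp":[0,0,0],"angular":[0,0,0],"fingers":1},
  ],
)

```text
time: 12.05
tool_pos: [573.2, 182.7, 135.4]
tcp_rot: [-155.0, -0.0, 0.5]
ft_force: [5.1, 6.3, -1.5]
finger_gap: 13.6
grip_force: 30.4
```

```bash
python3 - <<'E'
from h import *
ims=[snapshot(n) for n in('scene','wrist')]
cv2.imwrite('pics/e.png',np.hstack([cv2.resize(ims[0][200:350,270:420],(400,400)),cv2.copyMakeBorder(cv2.resize(ims[1],(400,300)),0,100,0,0,0)]))
s=sense();print(s['tool_pos'],s['tcp_rot'],s['ft_force'],s['wrist_torque'],s['joint_pos'])
E
```

```text
[573.21036359 182.74396799 135.35201417] [-1.54968255e+02 -2.71543427e-02  4.77251758e-01] [ 3.288681    6.62530308 -2.54820909] [ 1.18967814 -0.46250253 -0.17320966] [-2.27798072  9.31290585 97.21054818 25.79946377 76.19569773 80.37997762]
```

View pics/e.png

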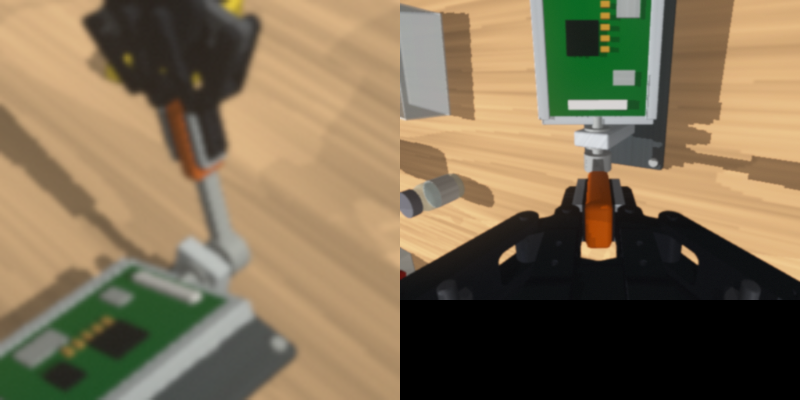

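The lever leans about 25° right and is still held. Bringing it back level, then opening.

step_arm(
  targets=[
    {"dp":[0,-0.0173,0.0005],"angular":[-0.0167,0,0],"fingers":1},
    {"dp":[0,-0.0402,0.0025],"angular":[-0.0389,0,0],"fingers":1},
    {"dp":[0,-0.063,0.006],"angular":[-0.0611,0,0],"fingers":1},
    {"dp":[0,-0.0854,0.0112],"angular":[-0.0833,0,0],"fingers":1},
    {"dp":[0,-0.1074,0.018],"angular":[-0.1056,0,0],"fingers":1},
    {"dp":[0,-0.1236,0.024],"angular":[-0.1222,0,0],"fingers":1},
    {"dp":[0,-0.1395,0.0309],"angular":[-0.1389,0,0],"fingers":1},
    {"dp":[0,-0.1395,0.0309],"angular":[-0.1389,0,0],"fingers":1},
  ],
)

```text
time: 13.15
tool_pos: [572.9, 211.3, 141.9]
tcp_rot: [180.0, -0.1, 0.6]
ft_force: [-0.0, 4.3, 2.9]
finger_gap: 13.5
grip_force: 31.2
```

step_arm(
  targets=[
    {"dp":[0,0,0],"angular":[0,0,0],"fingers":1},
    {"dp":[0,0,0],"angular":[0,0,0],"fingers":0.7},
    {"dp":[0,0,0],"angular":[0,0,0],"fingers":0.5},
    {"dp":[0,0,0],"angular":[0,0,0],"fingers":0.2},
    {"dp":[0,0,0],"angular":[0,0,0],"fingers":0},
    {"dp":[0,0,0],"angular":[0,0,0],"fingers":0},
    {"dp":[0,0,0],"angular":[0,0,0],"fingers":0},
    {"dp":[0,0,0],"angular":[0,0,0],"fingers":0},
  ],
)

```text
time: 14.15
tool_pos: [572.8, 209.9, 141.5]
tcp_rot: [180.0, -0.0, 0.5]
ft_force: [-0.4, 0.6, -0.1]
finger_gap: 85.5
grip_force: 0.0
```

step_arm(
  targets=[
    {"dp":[0,0,-0.05],"angular":[0,0,0],"fingers":0},
    {"dp":[0,0,-0.15],"angular":[0,0,0],"fingers":0},
    {"dp":[0,0,-0.25],"angular":[0,0,0],"fingers":0},
    {"dp":[0,0,-0.35],"angular":[0,0,0],"fingers":0},
    {"dp":[0,0,-0.45],"angular":[0,0,0],"fingers":0},
    {"dp":[0,0,-0.55],"angular":[0,0,0],"fingers":0},
    {"dp":[0,0,-0.6],"angular":[0,0,0],"fingers":0},
    {"dp":[0,0,-0.6],"angular":[0,0,0],"fingers":0},
  ],
)

```text
time: 15.15
tool_pos: [573.2, 210.1, 262.4]
tcp_rot: [180.0, -0.1, 0.5]
ft_force: [-0.3, -0.2, 0.4]
finger_gap: 85.4
grip_force: 0.0
```

```bash
python3 - <<'E'
from h import *
ims=[snapshot(n) for n in('scene','wrist')]
cv2.imwrite('pics/f.png',np.hstack([cv2.resize(ims[0][200:350,270:420],(400,400)),cv2.copyMakeBorder(cv2.resize(ims[1],(400,300)),0,100,0,0,0)]))
s=sense();print(s['tool_pos'],s['ft_force'],s['qd'])
E
```

```text
[572.45636842 209.86992115 260.59668433] [-0.42542688  0.84466223 -0.02898488] [-0.06659239  0.36687002  0.73359677  0.06169802  0.00505159 -0.04041271]
```

View pics/f.png

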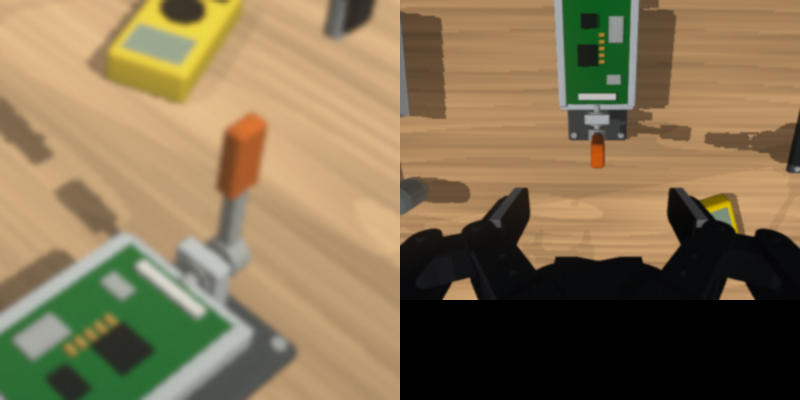

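The lever stands upright, with the grip directly in line with the pivot in the wrist view (597,150 over 597,120). The gripper is clear, so I'm handing in.

```bash
python3 -c "from bench import hand_in; print(hand_in())"
```

```text
the job is handed in; nothing more can be done
None
```

I rocked the green board's lever about 25° left and about 25° right, pausing for a second at each side, then brought it back level, let it go and handed the job in at about 15 s; the blue holder was never approached, and no verdict came back.

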